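# Load and latch the medallion jig

## Robot

A 6-joint arm with a two-finger parallel gripper is mounted at the origin on the work surface. World frame = base frame: x ahead of the robot, y to its left, z up, the work surface at z = 0. Lengths are in m, angles in rad, forces in N, time in s.
With the tool pointing down it reaches from about 0.3 to 0.85 m from the base axis. Payload 5.4 kg.
Tool frame: the origin (TCP) lies at the very end of the fingers, on their centre line; the grasp point (between the pads) lies 19 mm behind it; z points along the fingers, y is the line along which they close (so a half turn about z gives the same grasp; the last joint's range is limited). The gripper opens to 85 mm and grips with 20 to 120 N. Pads are 22 mm wide; open, the fingers measure 114 mm over their backs; the gripper's body (76 mm by 85 mm) begins 54 mm behind the grasp point. The pads swing forward as they close: fully open they stand 13 mm farther back than shut.
Start: joints at [0.94, 0.158, 1.597, -0, 1.386, -0.21], TCP at [0.235, 0.525, 0.231] pointing down, gripper open.
Joint ranges: [-2.91, 2.91], [-0.94, 2.29], [0.18, 2.7], [-1.29, 4.43], [0.17, 2.64], [-3, 3]. Speed limits (rad/s): [2.57, 2.57, 3.14, 3.14, 3.14, 3.14].

## Interface

Orientations are given as a unit quaternion [w, x, y, z].
In Python, from station import robot gives the robot as it stands. The module is installed in compiled form; this text tells all that it offers.
- The arm moves only by the shell command python3 -m jog 'ROWS'. ROWS is text: rows parted by semicolons, each of 5 numbers parted by spaces: the shift along the tool's x, y, z normalised to -1 to 1, where 1 is 50 cm, then the turn about the tool's z normalised to -1 to 1, where 1 is 180 degrees, then the closure, from -1 (fully open) to 1 (shut). A call has 1 to 5 rows; each row shifts and turns the commanded pose from where the row before left it, along the tool's axes as they then stand; what a row does not reach is not made up. A row lasts 1/8 s, in which the tool goes at most 62.5 mm and 10.7 degrees, less where a joint would pass 70% of its speed; a pose out of reach is approached as far as the arm can. A call with a number of a shift or a turn outside -1 to 1 is refused whole. A call with a gripper value outside its range is refused whole. The fingers move at their own pace and stop on an object; the grip force is fixed at half the most. Time passes only in rows, so rows that do not move let the fingers close. It gives the time, the measured TCP pose, the force, the opening and the grip force at its end, in the units of the state.
- robot.get_state(): the state, without advancing time (a new reading comes with each control period).
- robot.camera(name): name is "scene" or "top" or "wrist"; returns (picture, depth): 400x640x3 uint8, red, green, blue; 400x640 float32, m along the optical axis (not along the pixel's ray), 0 where there is no reading.
- robot.camera_model(name): a dict with "camera_matrix" (3x3 intrinsics, pixels), "pose" (4x4, takes a point from camera to world coordinates). Camera axes: x right, y up, looking along -z (the intrinsics and any distortion apply to the point x, -y, -z); pixel columns grow to the right and rows downward; lengths in m; the calibration is good to about 2 mm. A picture is of the moment at which its call begins: read the wrist's pose just before it. camera_model takes no time and is no camera call; for the wrist camera it gives the pose at the moment of the call.
- robot.sign_off(): hands the job in; it is judged then, once.
The state is a dict: "t": time; "qpos": joint angles; "joint_vel": joint speeds; "joint_efforts": joint torques, N m; "eef_pos": TCP position; "orientation": TCP orientation; "contact_force": force on the tool from outside, world axes, zero at the start; "wrist_torque": the same for the moment, N m; "grip_width": opening from 0.0 (shut) to 1.0 (fully open); "gripper_force": force on a finger pad.
Only numpy, scipy, OpenCV 4.12 (cv2) and the standard library are available. Lean on these libraries where they do the work, as an engineer would, in place of code of your own. Each camera call takes 0.05 s, during which the arm holds its last target. There are 200 camera calls.

## Task

Lay every ceramic medallion on the table flat, picture side up, in the channel of the jig, then push the sliding fence against them until the whole row is snug against the end stop with no gaps. Then swing the blue hold-down frame fully shut over them with the turnbuttons still clear of it, and turn both red turnbuttons across the frame to lock it. Leave the mug, the tape roll and the gift box where they are.

Things in the scene. Friction and masses are not known exactly. Their poses are not given: they have to be found in the camera images.
- jig: fixed dark jig plate, 185 (x -100 to +85) x 340 (y) x 12 mm; origin at its underside, mid-length, under the channel's centre line. The channel runs along y on its top (z 12 mm) between rails 49 mm apart inside, 8 wide, 5 high, 300 long; a blue end stop closes it at y -142 mm (70 wide, top at z 26). +x points away from the robot, to the frame's hinge; turnbuttons at the near edge
- end_stop (a point): middle of the end stop's inner face, 7 mm above the channel floor; medallions in a snug row of 45 mm pitch have the first centre 22.5 mm from it, towards the jig's +y
- fence (a joint): sliding fence, 0 to 0.185 m: 0 is parked at the open end of the channel (front face at jig y = +140 mm), growing as it slides along the jig's -y towards the end stop. It slides stiffly (about 2 N) and stays where it is left
- fence_face (a point): centre of the front face (towards the end stop, jig -y) of the blue fence, a block 46 (x) x 20 (y) x 14 mm high; axes parallel to the jig's. At start it leaves at least 257 mm free in the channel
- fence_knob (a point): top centre of the black grip block on the fence: 24 (x) x 14 (y) x 31 mm high, its top 57.5 mm above the jig's underside; it passes through the window of the shut frame
- lid (a joint): angle of the blue hold-down frame: 0 fully shut (flat over the channel), 1.57 upright, at most 2.0. Starts open (1.6 to 1.9). The hinge is stiff (about 0.2 N m) and it stays where it is left
- lid_hinge (a point): middle of the frame's hinge axis, which runs along the jig's y on the far side, 28 mm above the jig's underside; fixed. The axis is level with the frame's underside when shut
- lid_tab (a point): middle of the outer face of the black tab (44 mm along y, 18 deep, 8 thick) on the frame's free edge, 135 mm from the hinge axis. Frame: 310 mm long, 8 thick, 127 deep without the tab, open window 34 mm wide over the channel; shut, its top is 36 mm above the jig's underside; open, its outer face looks away from the robot. Shut, point axes are parallel to the jig's
- left_button (a joint): left turnbutton angle: 0 points along the jig's +y, clear of the frame; grows clockwise seen from above to its stop at 1.57, where it points along the jig's +x across the frame's edge. Starts at 0 to 0.35; stays where it is left
- left_button_wing (a point): middle of the left turnbutton's red wing, on its upright pivot axis, 55 mm above the jig's underside, at jig x -80, y +100 mm. Wing: 12 mm wide, 32 long (along the arm), 20 high; under it the steel arm, 14 mm wide, 8 thick, reaching 45 mm from the pivot. The point's y axis points along the arm
- right_button (a joint): right turnbutton angle, same meaning as left_button
- right_button_wing (a point): the same point of the right turnbutton, at jig x = -80, y = -100 mm; same sizes and axes
- disc1: loose round white ceramic medallion with red picture on top, 45 mm across, 14 mm thick, 60 g; origin at the centre of its underside, z up through the picture side. Three to five medallions are present at a start; None throughout if absent
- disc2: loose round white ceramic medallion with green picture on top, 45 mm across, 14 mm thick, 60 g; origin at the centre of its underside, z up through the picture side. Three to five medallions are present at a start; None throughout if absent
- disc3: loose round white ceramic medallion with yellow picture on top, 45 mm across, 14 mm thick, 60 g; origin at the centre of its underside, z up through the picture side. Three to five medallions are present at a start; None throughout if absent
- disc4: loose round white ceramic medallion with orange picture on top, 45 mm across, 14 mm thick, 60 g; origin at the centre of its underside, z up through the picture side. Three to five medallions are present at a start; None throughout if absent
- disc5: loose round white ceramic medallion with blue picture on top, 45 mm across, 14 mm thick, 60 g; origin at the centre of its underside, z up through the picture side. Three to five medallions are present at a start; None throughout if absent
- mug: white mug, 80 mm across, 95 mm high, bystander; origin at the centre of its underside
- tape: blue tape roll lying flat, 90 mm across, 18 mm high, bystander; origin at the centre of its underside
- gift_box: white gable gift box, 80 x 80 mm, 140 mm high, bystander; origin at the centre of its underside
Not all that is in view belongs to the job. Leave any turquoise look-alike of the disc3 alone.

How it is judged:
By the outcome, as a careful person would: the job done as asked, in the order asked, and still so for the second after the job is handed in, with the robot touching nothing.
Of disc1, disc2, disc3, disc4, disc5 only 3 to 5 are there at a start; the rules pass over those that are not, and their reading is None.
At some moment in a run one of disc1, disc2, disc3, disc4, disc5 may be knocked a few centimetres aside while the robot is not near it.
Once in a run the grip may slacken for a moment while it holds something.
It also fails if it takes over 210 s, if anything falls off the work surface, if the arm or the gripper's body presses on something with over 40 N, if the wrist force passes 120 N, or if a joint passes its speed limit or range.

## Working session

There is one attempt and no reset: what is moved stays moved. The work goes in short steps, Python scripts to look and compute and a shell command to move; the robot and the scene stay as the last step left them, time stands still between calls to the robot, and variables do not carry over. Pictures are saved under pics/ and viewed, at most 14 in all, crops included, and the job is handed in when it is done.

```bash
mkdir -p pics
cat > h.py <<'E'
import numpy as np, cv2
from station import robot
def shot(n):
    m=robot.camera_model(n); im,d=robot.camera(n)
    return im,d,m
def ray(m,uv):
    K=np.array(m["camera_matrix"]);T=np.array(m["pose"])
    v=np.linalg.inv(K)@[uv[0],uv[1],1]; v=np.array([v[0],-v[1],-v[2]])
    return T[:3,3],T[:3,:3]@v
def onz(m,uv,z):
    o,v=ray(m,uv); return o+v*(z-o[2])/v[2]
def atd(m,uv,d):
    o,v=ray(m,uv); return o+v*d
def proj(m,p):
    K=np.array(m["camera_matrix"]);T=np.array(m["pose"])
    c=T[:3,:3].T@(np.array(p)-T[:3,3]); c=np.array([c[0],-c[1],-c[2]]); q=K@c; return q[:2]/q[2]
def save(n,im): cv2.imwrite('pics/'+n+'.png',im[...,::-1])
E
python3 - <<'E'
from h import *
for n in('top','scene'):
    im,d,m=shot(n); save(n,im); np.savez(n+'.npz',im=im,d=d,K=m["camera_matrix"],P=m["pose"]); print(m)
print(robot.get_state())
E
```

```text
{'camera_matrix': array([[363.48452662,   0.        , 328.06062982],
       [  0.        , 363.48452662, 193.18718073],
       [  0.        ,   0.        ,   1.        ]]), 'pose': array([[-0.02232011,  0.99148855, -0.12826638,  0.38412483],
       [-0.99962917, -0.02013107,  0.01833762, -0.05473783],
       [ 0.0155994 ,  0.12862811,  0.9915702 ,  1.08495614],
       [ 0.        ,  0.        ,  0.        ,  1.        ]])}
{'camera_matrix': array([[465.48642086,   0.        , 321.83402849],
       [  0.        , 465.48642086, 203.35796361],
       [  0.        ,   0.        ,   1.        ]]), 'pose': array([[-0.86397142, -0.27663068,  0.42074798,  1.05841787],
       [ 0.50339547, -0.45442623,  0.73490802,  0.88500902],
       [-0.01209919,  0.84674215,  0.53186591,  0.74026191],
       [ 0.        ,  0.        ,  0.        ,  1.        ]])}
{'t': 0.1, 'qpos': array([ 9.39890063e-01,  1.58982245e-01,  1.59809490e+00,  3.89361738e-05,
        1.38619989e+00, -2.10098048e-01]), 'joint_vel': array([ 0.00022086, -0.00244794, -0.00244731, -0.00144595, -0.00021294,
        0.00012117]), 'joint_efforts': array([-1.06337451e-03, -3.96988893e+01, -3.32338750e+01, -2.95358268e-04,
        4.06632098e-03,  6.20900195e-06]), 'eef_pos': array([0.23457301, 0.52439392, 0.23042319]), 'orientation': array([-3.61264344e-04,  2.08858549e-01,  9.77945498e-01, -7.61008704e-04]), 'contact_force': array([ 0.31244457, -1.40774413,  0.27822588]), 'wrist_torque': array([ 0.02191228,  0.00339095, -0.0234894 ]), 'gripper_force': 0.0, 'grip_width': 1.0023122458813636}
```

View pics/top.png

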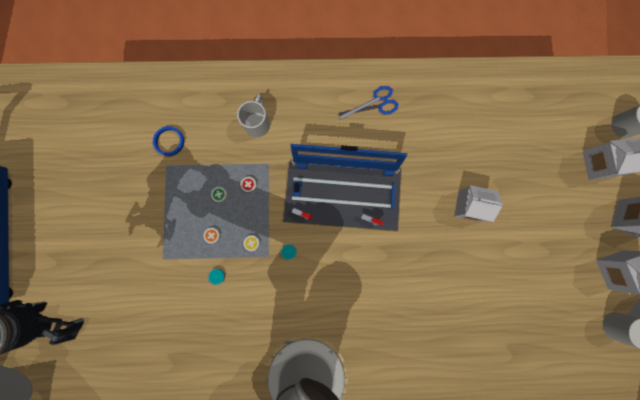

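View pics/scene.png

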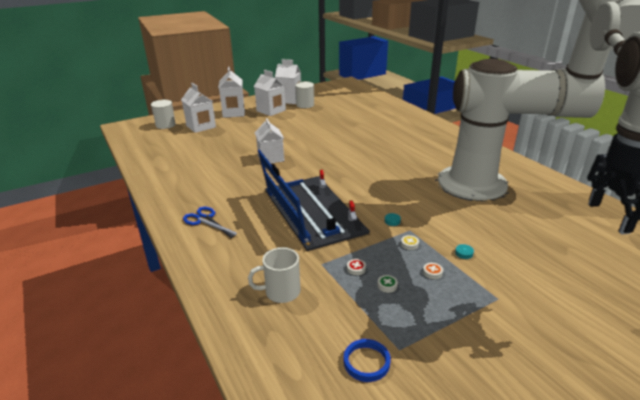

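Top view: discs red (248,184), green (219,194), orange (211,236) and yellow (251,243). The turquoise look-alikes are at (217,276) and (289,252). The jig is centred near (343,190), with its fence at the left (297,187) and its end stop at the right (391,192). Disc5 is absent. Next I'll measure, with one close crop.

Run:
```python
from h import *
z=np.load('top.npz');im=z['im'];d=z['d'];m=dict(camera_matrix=z['K'],pose=z['P'])
s=np.load('scene.npz');ms=dict(camera_matrix=s['K'],pose=s['P'])
c=im[130:290,155:415];save('crop',cv2.resize(c,None,fx=3,fy=3,interpolation=cv2.INTER_CUBIC))
# table / mat / plate height check
for uv in((450,300),(190,220),(240,220),(345,170),(345,213),(300,222)):
    print(uv,atd(m,uv,d[uv[1],uv[0]]).round(4))
hsv=cv2.cvtColor(im,cv2.COLOR_RGB2HSV)
# white discs on mat
sub=np.zeros(im.shape[:2],np.uint8);sub[160:262,160:272]=1
d0=d.copy()
H=np.zeros_like(d)
K=m['camera_matrix'];v,u=np.mgrid[:400,:640]
T=m['pose'];P=np.stack([(u-K[0,2])/K[0,0]*d,-(v-K[1,2])/K[1,1]*d,-d],-1)@T[:3,:3].T+T[:3,3]
mask=((P[...,2]>0.009)&(P[...,2]<0.03)&(d>0)).astype(np.uint8)*sub
n,l,st,ce=cv2.connectedComponentsWithStats(mask)
for i in range(1,n):
    if st[i,4]>20:
        p=onz(m,ce[i],.015);print(ce[i].round(1),st[i],P[l==i][:,2].mean().round(4),p.round(4))
red=(((hsv[...,0]<8)|(hsv[...,0]>172))&(hsv[...,1]>150)&(hsv[...,2]>70)).astype(np.uint8)
red[:140]=0
n,l,st,ce=cv2.connectedComponentsWithStats(red)
for i in range(1,n):
    if st[i,4]>8: print('red',ce[i].round(1),st[i],np.median(P[l==i],0).round(4))
blue=((hsv[...,0]>100)&(hsv[...,0]<125)&(hsv[...,1]>120)&(u>280)&(u<410)&(v>130)&(v<240)).astype(np.uint8)
n,l,st,ce=cv2.connectedComponentsWithStats(blue)
for i in range(1,n):
    if st[i,4]>8: print('blue',ce[i].round(1),st[i],np.median(P[l==i],0).round(4))
# plate
pl=((P[...,2]>0.006)&(P[...,2]<0.02)&(u>275)&(u<410)&(v>150)&(v<240)).astype(np.uint8)
q=P[pl>0];print(pl.sum(),q.min(0),q.max(0))
np.save('P.npy',P)
r=cv2.minAreaRect(q[:,:2].astype(np.float32));print(r)
```

```text
(450, 300) [ 0.2037 -0.4226  0.0015]
(190, 220) [0.4525 0.335  0.0032]
(240, 220) [ 0.4495  0.1888 -0.0009]
(345, 170) [ 0.5929 -0.1273  0.008 ]
(345, 213) [ 0.463  -0.1235  0.0099]
(300, 222) [0.4392 0.01   0.011 ]
[248.2 184.2] [241 177  15  15 179] 0.0141 [0.5542 0.1619 0.015 ]
[218.8 194.2] [211 187  16  15 188] 0.0141 [0.5259 0.2481 0.015 ]
[211.4 235.6] [204 228  16  16 197] 0.0136 [0.4051 0.2678 0.015 ]
[251.3 243.1] [244 236  16  15 192] 0.0141 [0.3809 0.1518 0.015 ]
red [247.8 183.3] [243 179  11  10  39] [0.5555 0.1628 0.014 ]
red [306.4 215.4] [302 212  10   8  44] [ 0.4554 -0.0104  0.0646]
red [377.1 220.9] [372 218  11   7  48] [ 0.4345 -0.2106  0.064 ]
blue [347.  158.1] [ 291  144  116   32 1719] [ 0.609  -0.1273  0.0843]
blue [297.1 188.9] [293 181   8  15  71] [0.5288 0.0139 0.0282]
blue [392.4 195.4] [391 184   4  24  79] [ 0.5117 -0.264   0.0244]
6220 [ 0.3942117  -0.30261889  0.00608887] [0.62281148 0.08102825 0.01994411]
((0.5003158450126648, -0.11491455137729645), (0.38244491815567017, 0.2128658890724182), 84.08722686767578)
```

View pics/crop.png

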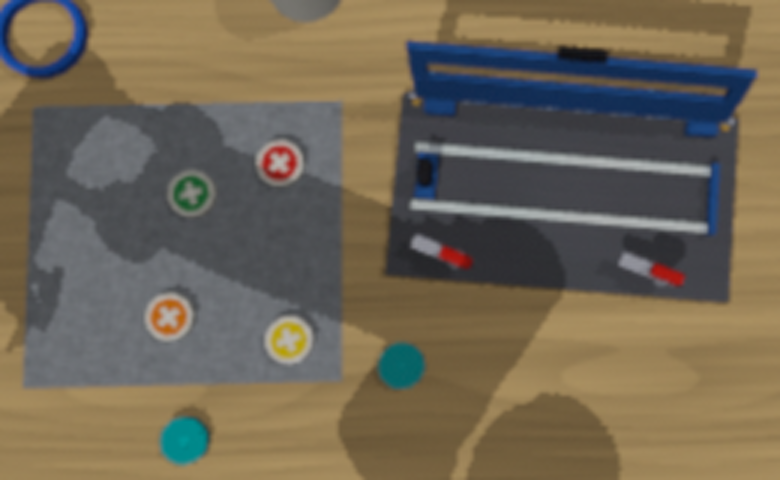

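Crop check: the disc pictures are red (278,162), green (191,193), orange (168,317) and yellow (289,341), all facing up. The turquoise pieces at (185,440) and (401,366) have no picture and stay where they are. The wings sit at (456,258) and (667,273). The jig yaw is about -5.95°, and its origin is about (0.5245,-0.119). I'll turn the tool so tool x is jig +y and tool y is jig +x.

```bash
python3 -m jog '0 0 0 0.05 -1;0 0 0 0.05 -1;0 0 0 0.05 -1;0 0 0 0.05 -1;0 0 0 0.05 -1' && python3 -m jog '0 0 0 0.05 -1;0 0 0 0.05 -1;0 0 0 0.05 -1;0 0 0 0 -1'
cat >> h.py <<'E'
import json,os
J=dict(o=[0.5245,-0.1188],th=-0.1036)
if os.path.exists('jig.json'): J=json.load(open('jig.json'))
def Rj():
    c,s=np.cos(J['th']),np.sin(J['th']); return np.array([[c,-s],[s,c]])
def toj(p): return Rj().T@(np.array(p)[:2]-J['o'])
def tow(p): return Rj()@np.array(p)[:2]+J['o']
from scipy.spatial.transform import Rotation as R
def plan(p):
    """norm. tool-axis shift from present TCP to world p, and yaw error to jig alignment (norm.)"""
    s=robot.get_state();q=s['orientation'];Rt=R.from_quat([q[1],q[2],q[3],q[0]]).as_matrix()
    y=Rt[:,1];a=np.arctan2(y[1],y[0])-J['th']
    a=(a+np.pi/2)%np.pi-np.pi/2
    print('t',round(s['t'],1),'tcp',s['eef_pos'].round(4),'toolshift/0.5:',(Rt.T@(np.array(p)-s['eef_pos'])/0.5).round(4),'turn',round(a/np.pi,4),'tilt',Rt[2,:2].round(4))
E
python3 -c "
from h import *
plan([.47,.18,.33])
print(robot.get_state()['qpos'])"
```

```text
t: 0.72
eef_pos: [0.2347, 0.5245, 0.2307]
orientation: [-0.0, 0.569, 0.822, -0.001]
contact_force: [0.9, -0.1, -0.3]
grip_width: 0.998
gripper_force: 0.0
t: 1.23
eef_pos: [0.2347, 0.5246, 0.2308]
orientation: [0.0, 0.743, 0.669, -0.0]
contact_force: [-0.5, 0.0, -0.2]
grip_width: 1.0
gripper_force: 0.0
t 1.2 tcp [0.2347 0.5246 0.2308] toolshift/0.5: [-0.6362  0.5401 -0.1982] turn -0.0004 tilt [-0.0009 -0.0005]
[9.39905903e-01 1.58757159e-01 1.59765996e+00 1.56362971e-06
 1.38619463e+00 1.04486989e+00]
```

```bash
python3 -m jog '-0.08 0.07 -0.03 0 -1;-0.08 0.07 -0.03 0 -1;-0.08 0.07 -0.03 0 -1;-0.08 0.07 -0.03 0 -1;-0.08 0.07 -0.03 0 -1' && python3 -m jog '-0.08 0.07 -0.03 0 -1;-0.08 0.07 -0.02 0 -1;-0.08 0.05 0 0 -1;0 0 0 0 -1;0 0 0 0 -1'
python3 -c "
from h import *
plan([.47,.18,.33])
im,d,m=shot('wrist');save('w1',im);print(m)
for n,p in dict(r=[.554,.162,.015],g=[.526,.248,.015],o=[.405,.268,.015],y=[.381,.152,.015]).items(): print(n,proj(m,p).round(0))"
```

```text
t: 1.85
eef_pos: [0.3882, 0.3058, 0.3067]
orientation: [-0.0, 0.743, 0.67, 0.0]
contact_force: [1.2, 1.0, 0.1]
grip_width: 1.001
gripper_force: 0.0
t: 2.48
eef_pos: [0.469, 0.1783, 0.331]
orientation: [-0.0, 0.743, 0.669, -0.0]
contact_force: [-0.4, -0.2, 0.0]
grip_width: 1.002
gripper_force: 0.0
t 2.5 tcp [0.469  0.1783 0.331 ] toolshift/0.5: [0.0036 0.0017 0.0021] turn -0.0005 tilt [ 0.0004 -0.0008]
{'camera_matrix': array([[310.54789807,   0.        , 314.49590217],
       [  0.        , 310.54789807, 197.73855928],
       [  0.        ,   0.        ,   1.        ]]), 'pose': array([[ 9.94430515e-01,  1.00562634e-01,  3.15453307e-02,
         4.77139905e-01],
       [-1.05391818e-01,  9.50860096e-01,  2.91131658e-01,
         2.54216586e-01],
       [-7.18229877e-04, -2.92834825e-01,  9.56162774e-01,
         4.74303314e-01],
       [ 0.00000000e+00,  0.00000000e+00,  0.00000000e+00,
         1.00000000e+00]])}
r [372. 161.]
g [350. 103.]
o [263.  98.]
y [259. 180.]
```

View pics/w1.png

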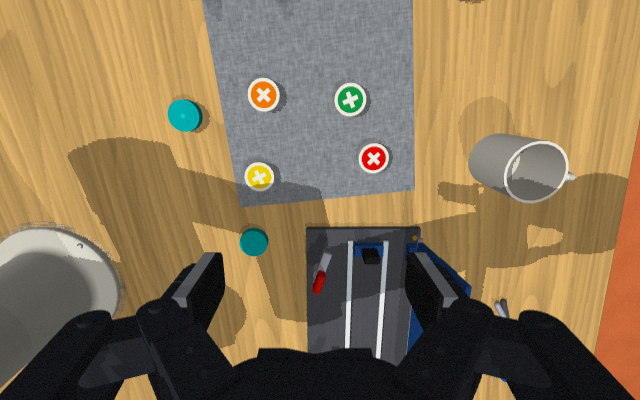

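Wrist view: yellow (259,177), red (373,158), green (350,99), orange (263,94), all where predicted. Turquoise decoys are at (185,115) and (254,242). The fence knob is at about (370,255).

```bash
cat >> h.py <<'E'
def discs(im,m,z=0.0145,zj=0.026):
    hsv=cv2.cvtColor(im,cv2.COLOR_RGB2HSV);h,s,v=cv2.split(hsv);out={}
    rng=dict(red=((h<6)|(h>174)),green=((h>50)&(h<82)),yellow=((h>22)&(h<34)),orange=((h>7)&(h<20)))
    for n,k in rng.items():
        k=cv2.morphologyEx((k&(s>(185 if n in('orange','yellow') else 130))&(v>50)).astype(np.uint8),cv2.MORPH_CLOSE,np.ones((7,7)))
        c,_=cv2.findContours(k,cv2.RETR_EXTERNAL,cv2.CHAIN_APPROX_NONE)
        for a in c:
            A=cv2.contourArea(a);(x,y),r=cv2.minEnclosingCircle(a)
            if A<25 or A/(np.pi*r*r)<.6: continue
            p=onz(m,(x,y),z); j=toj(p)
            inj=abs(j[0])<.05 and abs(j[1])<.17
            if inj: p=onz(m,(x,y),zj);j=toj(p)
            w=r*2/m['camera_matrix'][0,0]*(m['pose'][2,3]-z)
            if .022<w<.048: out.setdefault(n,[]).append((p.round(4),j.round(4),round(w,4),(round(x),round(y)),'J' if inj else ''))
    for n in out: print(n,*out[n])
    return out
E
python3 - <<'E'
from h import *
im,d,m=shot('wrist')
o=discs(im,m)
for n in o:
    p=o[n][0][0].copy();p[2]=.005;print(n);plan(p)
E
```

```text
red (array([0.5551, 0.1671, 0.0145]), array([0.0009, 0.2875]), np.float64(0.0362), (373, 158), '')
green (array([0.527 , 0.2532, 0.0145]), array([-0.0359,  0.3703]), np.float64(0.0381), (350, 100), '')
yellow (array([0.3816, 0.1561, 0.0145]), array([-0.1706,  0.2587]), np.float64(0.0347), (259, 177), '')
orange (array([0.4064, 0.2729, 0.0145]), array([-0.158 ,  0.3774]), np.float64(0.0383), (263, 95), '')
red
t 2.6 tcp [0.4687 0.1789 0.3312] toolshift/0.5: [-0.0056  0.1745  0.6523] turn -0.0002 tilt [ 0.0002 -0.0004]
green
t 2.6 tcp [0.4687 0.1789 0.3312] toolshift/0.5: [0.1598 0.1007 0.6524] turn -0.0002 tilt [ 0.0002 -0.0004]
yellow
t 2.6 tcp [0.4687 0.1789 0.3312] toolshift/0.5: [-0.0636 -0.1683  0.6524] turn -0.0002 tilt [ 0.0002 -0.0004]
orange
t 2.6 tcp [0.4687 0.1789 0.3312] toolshift/0.5: [ 0.1739 -0.1432  0.6525] turn -0.0002 tilt [ 0.0002 -0.0004]
```

```bash
python3 -m jog '-0.005 0.087 0.08 0 -1;-0.005 0.087 0.08 0 -1;0 0 0.11 0 -1;0 0 0.11 0 -1;0 0 0.11 0 -1' && python3 -m jog '0 0 0.11 0 -1;0 0 0.04 0 -1;0 0 0.012 0 -1;0 0 0 0 -1' && python3 -m jog '0 0 0 0 0.6;0 0 0 0 0.6;0 0 0 0 0.6;0 0 0 0 0.6;0 0 0 0 0.6'
python3 -c "
from h import *
plan([.5551,.1645,.005])"
```

```text
t: 3.2
eef_pos: [0.5547, 0.1651, 0.0846]
orientation: [0.0, 0.743, 0.669, 0.0]
contact_force: [-0.7, 0.5, -0.8]
grip_width: 1.003
gripper_force: 0.0
t: 3.7
eef_pos: [0.5568, 0.1641, 0.0072]
orientation: [0.001, 0.744, 0.669, 0.001]
contact_force: [-0.6, -0.3, 0.3]
grip_width: 1.004
gripper_force: 0.0
t: 4.32
eef_pos: [0.5565, 0.1637, 0.0071]
orientation: [0.001, 0.744, 0.668, 0.001]
contact_force: [-1.5, -0.7, 7.1]
grip_width: 0.49
gripper_force: 59.6
t 4.3 tcp [0.5565 0.1637 0.0071] toolshift/0.5: [ 0.0012 -0.003   0.0043] turn -0.001 tilt [0.0004 0.0024]
```

```bash
python3 -m jog '0 0 -0.05 0 0.6;0 0 -0.11 0 0.6;0 0 -0.11 0 0.6;0 0 -0.11 0 0.6;-0.1 0 -0.05 0 0.6' && python3 -m jog '-0.11 0 0 0 0.6;-0.11 0 0 0 0.6;-0.11 0 0 0 0.6;-0.11 0 0 0 0.6;-0.11 0 0 0 0.6'  && python3 -m jog '-0.11 0 0 0 0.6;-0.11 0 0 0 0.6;0 0 0 0 0.6;0 0 0 0 0.6'
python3 -c "
from h import *
plan([.55,.1645,.005])
im,d,m=shot('wrist');save('w2',im);np.savez('w2.npz',im=im,d=d,K=m['camera_matrix'],P=m['pose'])
for p in ((-.08,.1,.065),(-.08,-.1,.065),(0,-.142,.026),(0,.14,.026),(0,.133,.0575)):
    w=tow(p);print(p,proj(m,[*w,p[2]]).round(1))"
```

```text
t: 4.95
eef_pos: [0.5517, 0.1154, 0.225]
orientation: [0.002, 0.742, 0.67, 0.003]
contact_force: [0.9, -0.8, -0.3]
grip_width: 0.489
gripper_force: 60.8
t: 5.58
eef_pos: [0.5202, -0.1612, 0.2207]
orientation: [0.0, 0.744, 0.668, 0.0]
contact_force: [0.7, -0.7, -0.8]
grip_width: 0.489
gripper_force: 60.8
t: 6.08
eef_pos: [0.5089, -0.2684, 0.2203]
orientation: [-0.0, 0.744, 0.668, 0.0]
contact_force: [-0.4, 0.2, -0.4]
grip_width: 0.487
gripper_force: 60.8
t 6.1 tcp [ 0.5089 -0.2684  0.2203] toolshift/0.5: [ 0.8693 -0.0106  0.4312] turn -0.0011 tilt [ 0.0007 -0.0002]
(-0.08, 0.1, 0.065) [ 207.4 -137.7]
(-0.08, -0.1, 0.065) [229.6 131.8]
(0, -0.142, 0.026) [314.5 167.1]
(0, 0.14, 0.026) [ 313.2 -164.4]
(0, 0.133, 0.0575) [ 313.1 -186.9]
```

View pics/w2.png

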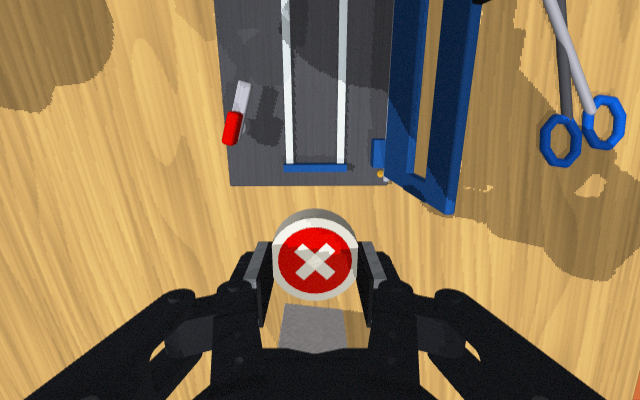

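Wrist view: red disc is held at (315,260). Rails are at columns ~288 and ~343, the end stop at (315,167), and the right wing at (232,128). I'll refine the jig pose from the rails.

Run:
```python
from h import *
z=np.load('w2.npz');im=z['im'];m=dict(camera_matrix=z['K'],pose=z['P'])
s=robot.get_state()['eef_pos'];print('tcp jig',toj(s).round(4),'proj of tcp',proj(m,s).round(1))
hsv=cv2.cvtColor(im,cv2.COLOR_RGB2HSV);g=hsv[...,2].astype(int);w=(hsv[...,1]<60)&(g>125)
for lo,hi in((272,300),(330,356)):
    pts=[]
    for v in range(0,155,4):
        c=np.flatnonzero(w[v,lo:hi])+lo
        if 5<=len(c)<=14: pts.append(onz(m,((c[0]+c[-1])/2,v),.017))
    pts=np.array(pts);f=np.polyfit(pts[:,1],pts[:,0],1);print(len(pts),'slope',f[0],'jig x',np.array([toj(p)[0] for p in pts])[[0,len(pts)//2,-1]].round(4))
h,sa,v=cv2.split(hsv)
b=((h>100)&(h<125)&(sa>120)).astype(np.uint8);b[:155]=0;b[180:]=0;b[:,:278]=0;b[:,352:]=0
ys,xs=np.nonzero(b);print('stop px',xs.min(),xs.max(),ys.min(),ys.max())
for uv in((xs.min(),167),(xs.max(),167),(315,ys.min())): print(toj(onz(m,uv,.026)).round(4))
r=((h<6)|(h>174))&(sa>130);r[:100]=0;r[150:]=0;r[:,250:]=0
ys,xs=np.nonzero(r);print('wing',xs.mean(),ys.mean(),toj(onz(m,(xs.mean(),ys.mean()),.06)).round(4))
# scene/top check of wings at z .065
z=np.load('top.npz');mt=dict(camera_matrix=z['K'],pose=z['P'])
for uv in((306.4,215.4),(377.1,220.9)): print('top wing',toj(onz(mt,uv,.062)).round(4))
```

```text
tcp jig [ 0.     -0.1498] proj of tcp [314.7 257.3]
39 slope 0.10312459569453718 jig x [-0.0287 -0.0288 -0.0284]
39 slope 0.10362141062290503 jig x [0.0284 0.0285 0.0285]
stop px 283 346 163 171
[-0.0348 -0.1417]
[ 0.0347 -0.142 ]
[ 0.0005 -0.1374]
wing 231.73128598848368 127.82149712092131 [-0.079  -0.0967]
top wing [-0.0806  0.0997]
top wing [-0.0796 -0.1   ]
```

```bash
python3 -m jog '0.084 0 0.05 0 0.6;0 0 0.11 0 0.6;0 0 0.11 0 0.6;0 0 0.09 0 0.6;0 0 0.022 0 0.6' && python3 -m jog '0 0 0 0 0.6;0 0 0 0 0.6'
python3 -c "
from h import *
s=robot.get_state()['eef_pos'];print(toj(s).round(4))
plan([*tow((0,-.108)),.0185])"
```

```text
t: 6.75
eef_pos: [0.5114, -0.224, 0.0263]
orientation: [-0.003, 0.743, 0.669, -0.001]
contact_force: [-0.1, -0.0, 0.6]
grip_width: 0.487
gripper_force: 60.9
t: 7.0
eef_pos: [0.5153, -0.228, 0.0319]
orientation: [0.002, 0.744, 0.669, 0.0]
contact_force: [0.1, -0.3, -0.4]
grip_width: 0.489
gripper_force: 60.9
[ 0.0021 -0.1096]
t 7.0 tcp [ 0.5153 -0.228   0.0319] toolshift/0.5: [ 0.0032 -0.0043  0.0267] turn -0.0008 tilt [-0.0022  0.004 ]
```

```bash
python3 -m jog '0 0 0 0 0.6;0 0 0 0 0.6;0 0 0 0 0.6'
python3 -c "
from h import *
s=robot.get_state()['eef_pos'];print(toj(s).round(4))
plan([*tow((0,-.108)),.0185])"
```

```text
t: 7.38
eef_pos: [0.5136, -0.2273, 0.0297]
orientation: [0.0, 0.744, 0.668, 0.0]
contact_force: [0.0, 0.4, -0.3]
grip_width: 0.491
gripper_force: 60.9
[ 0.0004 -0.109 ]
t 7.4 tcp [ 0.5136 -0.2273  0.0297] toolshift/0.5: [ 0.002  -0.0008  0.0224] turn -0.001 tilt [-0.0003  0.0005]
```

```bash
python3 -m jog '0.002 -0.001 0.008 0 0.6;0 0 0.008 0 0.6;0 0 0.006 0 0.6;0 0 0 0 0.6;0 0 0 0 0.6' && python3 -m jog '0 0 0 0 -0.2;0 0 0 0 -0.2;0 0 0 0 -0.2' && python3 -m jog '0 0 -0.02 0 -0.2;0 0 -0.08 0 -0.2;0 0 -0.11 0 -0.2;0 0 -0.11 0 -0.2;0 0 0 0 -0.2'
python3 -c "
from h import *
im,d,m=shot('wrist');save('w3',im);discs(im,m)"
```

```text
t: 8.0
eef_pos: [0.5129, -0.2259, 0.0191]
orientation: [-0.001, 0.744, 0.669, -0.0]
contact_force: [-3.7, 3.1, 9.9]
grip_width: 0.485
gripper_force: 62.0
t: 8.38
eef_pos: [0.513, -0.226, 0.018]
orientation: [-0.0, 0.744, 0.668, -0.0]
contact_force: [-0.4, 0.6, -0.2]
grip_width: 0.606
gripper_force: 0.0
t: 9.0
eef_pos: [0.5162, -0.2282, 0.185]
orientation: [0.006, 0.744, 0.668, 0.001]
contact_force: [-0.6, -0.3, 0.2]
grip_width: 0.603
gripper_force: 0.0
red (array([ 0.513 , -0.2229,  0.026 ]), array([-0.0007, -0.1048]), np.float64(0.0356), (309, 176), 'J')
```

View pics/w3.png

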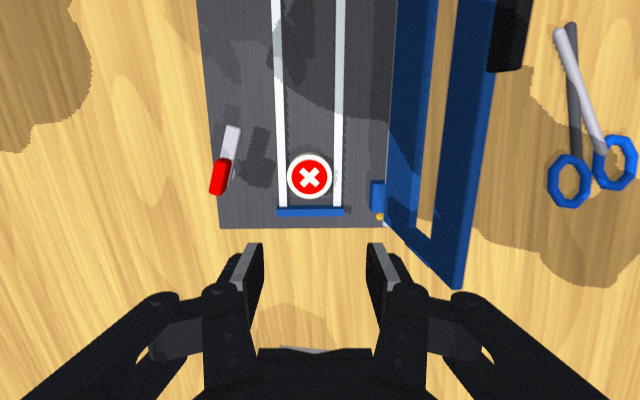

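Wrist view: the red disc lies flat in the channel at (309,176) by the end stop. Now back over the mat.

```bash
python3 -m jog '0.06 -0.02 -0.05 0 -1;0.1 -0.02 -0.03 0 -1;0.11 -0.02 -0.03 0 -1;0.11 -0.02 -0.03 0 -1;0.11 -0.02 -0.03 0 -1' && python3 -m jog '0.11 -0.02 -0.03 0 -1;0.1 -0.03 -0.03 0 -1;0 0 0 0 -1;0 0 0 0 -1;0 0 0 0 -1'
python3 - <<'E'
from h import *
im,d,m=shot('wrist')
o=discs(im,m)
for n in o:
    p=o[n][0][0].copy();p[1]-=.003;p[2]=.006;print(n);plan(p)
E
```

```text
t: 9.68
eef_pos: [0.4881, 0.0247, 0.262]
orientation: [-0.001, 0.744, 0.668, -0.001]
contact_force: [1.1, 0.2, 0.0]
grip_width: 0.998
gripper_force: 0.0
t: 10.3
eef_pos: [0.4755, 0.1287, 0.2921]
orientation: [-0.001, 0.744, 0.668, -0.001]
contact_force: [-0.3, -0.3, -0.8]
grip_width: 1.0
gripper_force: 0.0
green (array([0.5268, 0.2533, 0.0145]), array([-0.0362,  0.3704]), np.float64(0.0409), (345, 58), '')
yellow (array([0.3818, 0.1567, 0.0145]), array([-0.1704,  0.2593]), np.float64(0.0361), (244, 148), '')
orange (array([0.4059, 0.2728, 0.0145]), array([-0.1585,  0.3773]), np.float64(0.0416), (246, 52), '')
green
t 10.3 tcp [0.4756 0.1287 0.2923] toolshift/0.5: [0.2532 0.0764 0.5723] turn -0.0016 tilt [-0.0005 -0.0018]
yellow
t 10.3 tcp [0.4756 0.1287 0.2923] toolshift/0.5: [ 0.0297 -0.1909  0.5729] turn -0.0016 tilt [-0.0005 -0.0018]
orange
t 10.3 tcp [0.4756 0.1287 0.2923] toolshift/0.5: [ 0.2657 -0.1682  0.5728] turn -0.0016 tilt [-0.0005 -0.0018]
```

```bash
python3 -m jog '0.015 -0.096 0.06 0 -1;0.015 -0.095 0.06 0 -1;0 0 0.11 0 -1;0 0 0.11 0 -1;0 0 0.11 0 -1' && python3 -m jog '0 0 0.08 0 -1;0 0 0.033 0 -1;0 0 0.01 0 -1;0 0 0 0 -1;0 0 0 0 -1' && python3 -m jog '0 0 0 0 0.6;0 0 0 0 0.6;0 0 0 0 0.6;0 0 0 0 0.6;0 0 0 0 0.6' && python3 -m jog '0 0 -0.03 0 0.6;0 0 -0.08 0 0.6;0 0 -0.1 0 0.6;0 0 -0.05 0 0.6;0 0 0 0 0.6'
python3 -c "
from h import *
plan([*tow((0,-.053)),.14])"
```

```text
t: 10.98
eef_pos: [0.3825, 0.1542, 0.0668]
orientation: [0.0, 0.744, 0.668, 0.0]
contact_force: [-0.0, -0.0, 1.1]
grip_width: 0.997
gripper_force: 0.0
t: 11.6
eef_pos: [0.3834, 0.1549, 0.0078]
orientation: [0.001, 0.744, 0.668, 0.001]
contact_force: [0.5, -0.4, 0.2]
grip_width: 1.002
gripper_force: 0.0
t: 12.22
eef_pos: [0.3828, 0.1551, 0.0078]
orientation: [0.0, 0.744, 0.669, 0.0]
contact_force: [-3.0, -1.8, 10.2]
grip_width: 0.487
gripper_force: 59.3
t: 12.85
eef_pos: [0.384, 0.1552, 0.1387]
orientation: [0.002, 0.744, 0.668, 0.002]
contact_force: [0.1, -0.8, -1.0]
grip_width: 0.486
gripper_force: 60.8
t 12.8 tcp [0.384  0.1552 0.1387] toolshift/0.5: [-0.6211  0.338  -0.0016] turn -0.0009 tilt [0.001 0.005]
```

```bash
python3 -m jog '-0.08 0.05 0 0 0.6;-0.1 0.05 0 0 0.6;-0.1 0.05 0 0 0.6;-0.1 0.05 0 0 0.6;-0.1 0.05 0 0 0.6' && python3 -m jog '-0.09 0.05 0 0 0.6;-0.051 0.038 0 0 0.6;0 0 0.1 0 0.6;0 0 0.08 0 0.6;0 0 0.03 0 0.6' && python3 -m jog '0 0 0 0 0.6;0 0 0 0 0.6;0 0 0 0 0.6;0 0 0 0 0.6'
python3 -c "
from h import *
plan([*tow((0,-.053)),.0195])"
```

```text
t: 13.48
eef_pos: [0.4803, -0.0982, 0.1345]
orientation: [-0.002, 0.744, 0.668, -0.001]
contact_force: [0.9, 1.2, -0.1]
grip_width: 0.482
gripper_force: 60.8
t: 14.1
eef_pos: [0.514, -0.1698, 0.0271]
orientation: [-0.004, 0.744, 0.668, -0.001]
contact_force: [-0.3, 0.5, -0.2]
grip_width: 0.481
gripper_force: 60.9
t: 14.6
eef_pos: [0.5181, -0.1721, 0.0329]
orientation: [0.001, 0.744, 0.668, 0.0]
contact_force: [0.7, 1.0, -0.7]
grip_width: 0.485
gripper_force: 60.9
t 14.6 tcp [ 0.5181 -0.1721  0.0329] toolshift/0.5: [0.0013 0.0017 0.0268] turn -0.0009 tilt [-0.0009  0.0019]
```

```bash
python3 -m jog '0.001 0.001 0.009 0 0.6;0 0 0.009 0 0.6;0 0 0.009 0 0.6;0 0 0 0 0.6;0 0 0 0 0.6' && python3 -m jog '0 0 0 0 -0.2;0 0 0 0 -0.2;0 0 0 0 -0.2' && python3 -m jog '0 0 -0.02 0 -0.2;0 0 -0.08 0 -0.2;0 0 -0.11 0 -0.2;0 0 -0.11 0 -0.2;0 0 0 0 -0.2'
python3 -c "
from h import *
im,d,m=shot('wrist');discs(im,m)"
python3 -m jog '0.06 -0.02 -0.05 0 -1;0.1 -0.02 -0.03 0 -1;0.11 -0.02 -0.03 0 -1;0.11 -0.02 -0.03 0 -1;0.11 -0.02 -0.03 0 -1' && python3 -m jog '0.11 -0.02 -0.03 0 -1;0.1 -0.03 -0.03 0 -1;0 0 0 0 -1;0 0 0 0 -1;0 0 0 0 -1'
python3 - <<'E'
from h import *
im,d,m=shot('wrist')
o=discs(im,m)
for n in o:
    p=o[n][0][0].copy();p[1]-=.003;p[2]=.006;print(n);plan(p)
E
```

```text
t: 15.22
eef_pos: [0.5178, -0.1712, 0.0197]
orientation: [-0.001, 0.744, 0.669, -0.0]
contact_force: [-7.2, 4.6, 14.5]
grip_width: 0.485
gripper_force: 62.8
t: 15.6
eef_pos: [0.5177, -0.1712, 0.0179]
orientation: [-0.0, 0.744, 0.668, -0.0]
contact_force: [-0.0, 0.3, 0.4]
grip_width: 0.6
gripper_force: 0.0
t: 16.23
eef_pos: [0.5212, -0.1732, 0.1848]
orientation: [0.006, 0.744, 0.668, 0.002]
contact_force: [0.0, -0.1, -0.4]
grip_width: 0.606
gripper_force: 0.0
red (array([ 0.5129, -0.223 ,  0.026 ]), array([-0.0007, -0.1048]), np.float64(0.0333), (310, 228), 'J')
yellow (array([ 0.5178, -0.1701,  0.026 ]), array([-0.0014, -0.0517]), np.float64(0.0352), (309, 179), 'J')
t: 16.9
eef_pos: [0.493, 0.0794, 0.262]
orientation: [-0.001, 0.744, 0.668, -0.001]
contact_force: [1.6, -0.2, -0.1]
grip_width: 1.002
gripper_force: 0.0
t: 17.52
eef_pos: [0.4804, 0.1834, 0.292]
orientation: [-0.001, 0.744, 0.668, -0.001]
contact_force: [-0.1, 0.3, -0.3]
grip_width: 0.999
gripper_force: 0.0
green (array([0.5271, 0.2532, 0.0145]), array([-0.0359,  0.3703]), np.float64(0.0378), (345, 104), '')
orange (array([0.4066, 0.2731, 0.0145]), array([-0.1578,  0.3776]), np.float64(0.0387), (250, 98), '')
green
t 17.6 tcp [0.4805 0.1834 0.2923] toolshift/0.5: [0.1433 0.0791 0.5723] turn -0.0016 tilt [-0.0007 -0.0018]
orange
t 17.6 tcp [0.4805 0.1834 0.2923] toolshift/0.5: [ 0.1567 -0.1648  0.5728] turn -0.0016 tilt [-0.0007 -0.0018]
```

Yellow is placed at jig y -0.052. Next is orange.

```bash
python3 -m jog '0.079 -0.083 0.04 0 -1;0.078 -0.082 0.04 0 -1;0 0 0.11 0 -1;0 0 0.11 0 -1;0 0 0.11 0 -1' && python3 -m jog '0 0 0.1 0 -1;0 0 0.051 0 -1;0 0 0.01 0 -1;0 0 0 0 -1;0 0 0 0 -1' && python3 -m jog '0 0 0 0 0.6;0 0 0 0 0.6;0 0 0 0 0.6;0 0 0 0 0.6;0 0 0 0 0.6' && python3 -m jog '0 0 -0.03 0 0.6;0 0 -0.08 0 0.6;0 0 -0.1 0 0.6;0 0 -0.05 0 0.6;0 0 0 0 0.6'
python3 -c "
from h import *
plan([*tow((0,.002)),.14])"
```

```text
t: 18.2
eef_pos: [0.4071, 0.2708, 0.0866]
orientation: [0.0, 0.744, 0.668, 0.0]
contact_force: [1.1, 0.6, 0.6]
grip_width: 0.999
gripper_force: 0.0
t: 18.82
eef_pos: [0.4084, 0.2719, 0.0093]
orientation: [0.001, 0.744, 0.668, 0.001]
contact_force: [-0.1, -0.6, 0.0]
grip_width: 1.0
gripper_force: 0.0
t: 19.45
eef_pos: [0.4074, 0.2718, 0.0089]
orientation: [0.0, 0.744, 0.669, 0.0]
contact_force: [-3.0, -1.6, 8.8]
grip_width: 0.485
gripper_force: 59.4
t: 20.08
eef_pos: [0.4087, 0.2723, 0.1406]
orientation: [0.001, 0.744, 0.668, 0.003]
contact_force: [-0.5, -0.6, -1.5]
grip_width: 0.48
gripper_force: 60.7
t 20.1 tcp [0.4087 0.2723 0.1406] toolshift/0.5: [-0.749   0.3135  0.0009] turn -0.0009 tilt [0.0026 0.0054]
```

```bash
python3 -m jog '-0.07 0.03 0 0 0.6;-0.1 0.043 0 0 0.6;-0.1 0.043 0 0 0.6;-0.1 0.043 0 0 0.6;-0.1 0.043 0 0 0.6' && python3 -m jog '-0.1 0.043 0 0 0.6;-0.1 0.043 0 0 0.6;-0.079 0.026 0 0 0.6;0 0 0.1 0 0.6;0 0 0.08 0 0.6' && python3 -m jog '0 0 0.03 0 0.6;0 0 0 0 0.6;0 0 0 0 0.6;0 0 0 0 0.6;0 0 0 0 0.6'
python3 -c "
from h import *
plan([*tow((0,.002)),.0195])"
```

```text
t: 20.7
eef_pos: [0.4814, 0.0257, 0.1361]
orientation: [-0.001, 0.744, 0.668, -0.001]
contact_force: [0.6, 0.1, 0.2]
grip_width: 0.48
gripper_force: 60.7
t: 21.32
eef_pos: [0.5215, -0.1175, 0.0446]
orientation: [-0.002, 0.744, 0.668, -0.001]
contact_force: [-0.3, 0.4, -0.3]
grip_width: 0.479
gripper_force: 60.7
t: 21.95
eef_pos: [0.5239, -0.1178, 0.0339]
orientation: [0.001, 0.744, 0.668, 0.0]
contact_force: [-0.8, -0.4, -0.4]
grip_width: 0.482
gripper_force: 60.8
t 21.9 tcp [ 0.5239 -0.1178  0.0339] toolshift/0.5: [0.0021 0.0013 0.0287] turn -0.0009 tilt [-0.0007  0.0019]
```

```bash
python3 -m jog '0.002 0.001 0.009 0 0.6;0 0 0.009 0 0.6;0 0 0.009 0 0.6;0 0 0 0 0.6;0 0 0 0 0.6' && python3 -m jog '0 0 0 0 -0.2;0 0 0 0 -0.2;0 0 0 0 -0.2' && python3 -m jog '0 0 -0.02 0 -0.2;0 0 -0.08 0 -0.2;0 0 -0.11 0 -0.2;0 0 -0.11 0 -0.2;0 0 0 0 -0.2'
python3 -c "
from h import *
im,d,m=shot('wrist');discs(im,m)"
python3 -m jog '0.06 -0.01 -0.05 0 -1;0.1 -0.01 -0.03 0 -1;0.11 -0.01 -0.03 0 -1;0.11 -0.01 -0.03 0 -1;0.11 -0.01 -0.03 0 -1' && python3 -m jog '0.11 -0.01 -0.03 0 -1;0 0 -0.03 0 -1;0 0 0 0 -1;0 0 0 0 -1;0 0 0 0 -1'
python3 - <<'E'
from h import *
im,d,m=shot('wrist')
o=discs(im,m)
for n in o:
    p=o[n][0][0].copy();p[1]-=.003;p[2]=.006;print(n);plan(p)
E
```

```text
t: 22.58
eef_pos: [0.5237, -0.1165, 0.0209]
orientation: [-0.001, 0.744, 0.669, -0.0]
contact_force: [-7.1, 2.7, 17.3]
grip_width: 0.481
gripper_force: 63.3
t: 22.95
eef_pos: [0.5236, -0.1165, 0.0189]
orientation: [-0.0, 0.744, 0.668, -0.0]
contact_force: [0.5, 0.3, -0.2]
grip_width: 0.601
gripper_force: 0.0
t: 23.58
eef_pos: [0.5272, -0.1181, 0.1858]
orientation: [0.006, 0.744, 0.668, 0.002]
contact_force: [-0.8, 0.2, -0.2]
grip_width: 0.596
gripper_force: 0.0
red (array([ 0.513 , -0.2232,  0.026 ]), array([-0.0006, -0.105 ]), np.float64(0.032), (310, 274), 'J')
yellow (array([ 0.5177, -0.1701,  0.026 ]), array([-0.0015, -0.0517]), np.float64(0.0334), (309, 230), 'J')
orange (array([ 0.5237, -0.1153,  0.026 ]), array([-0.0011,  0.0034]), np.float64(0.0352), (309, 179), 'J')
t: 24.25
eef_pos: [0.5238, 0.1314, 0.2629]
orientation: [-0.001, 0.744, 0.668, -0.001]
contact_force: [1.3, -0.6, -0.4]
grip_width: 0.999
gripper_force: 0.0
t: 24.88
eef_pos: [0.5256, 0.1838, 0.2932]
orientation: [-0.0, 0.744, 0.668, -0.001]
contact_force: [-0.1, 0.6, 0.8]
grip_width: 1.001
gripper_force: 0.0
green (array([0.5268, 0.2535, 0.0145]), array([-0.0362,  0.3705]), np.float64(0.037), (310, 108), '')
green
t 24.9 tcp [0.5257 0.1839 0.2934] toolshift/0.5: [ 0.1328 -0.0113  0.5748] turn -0.0015 tilt [-0.0004 -0.0015]
```

```bash
python3 -m jog '0.067 -0.006 0.08 0 -1;0.066 -0.005 0.09 0 -1;0 0 0.11 0 -1;0 0 0.11 0 -1;0 0 0.1 0 -1' && python3 -m jog '0 0 0.06 0 -1;0 0 0.015 0 -1;0 0 0.01 0 -1;0 0 0 0 -1;0 0 0 0 -1' && python3 -m jog '0 0 0 0 0.6;0 0 0 0 0.6;0 0 0 0 0.6;0 0 0 0 0.6;0 0 0 0 0.6' && python3 -m jog '0 0 -0.03 0 0.6;0 0 -0.08 0 0.6;0 0 -0.1 0 0.6;0 0 -0.05 0 0.6;0 0 0 0 0.6'
python3 -c "
from h import *
plan([*tow((0,.054)),.14])"
```

```text
t: 25.55
eef_pos: [0.5269, 0.251, 0.047]
orientation: [-0.0, 0.744, 0.668, -0.0]
contact_force: [0.2, 0.7, -0.2]
grip_width: 1.004
gripper_force: 0.0
t: 26.18
eef_pos: [0.5285, 0.2519, 0.0082]
orientation: [0.001, 0.744, 0.668, 0.001]
contact_force: [0.5, -0.5, 0.2]
grip_width: 0.998
gripper_force: 0.0
t: 26.8
eef_pos: [0.5281, 0.2518, 0.0078]
orientation: [0.0, 0.744, 0.668, 0.0]
contact_force: [-1.4, -0.4, 5.4]
grip_width: 0.482
gripper_force: 59.9
t: 27.42
eef_pos: [0.5293, 0.2521, 0.1399]
orientation: [0.001, 0.744, 0.668, 0.003]
contact_force: [0.6, 0.1, -2.9]
grip_width: 0.482
gripper_force: 60.8
t 27.4 tcp [0.5293 0.2521 0.1399] toolshift/0.5: [-0.6306  0.0691 -0.0011] turn -0.0009 tilt [0.002  0.0056]
```

```bash
python3 -m jog '-0.07 0.01 0 0 0.6;-0.1 0.01 0 0 0.6;-0.1 0.01 0 0 0.6;-0.1 0.01 0 0 0.6;-0.1 0.01 0 0 0.6' && python3 -m jog '-0.1 0.01 0 0 0.6;-0.06 0.007 0 0 0.6;0 0 0.1 0 0.6;0 0 0.08 0 0.6;0 0 0.03 0 0.6' && python3 -m jog '0 0 0 0 0.6;0 0 0 0 0.6;0 0 0 0 0.6;0 0 0 0 0.6'
python3 -c "
from h import *
plan([*tow((0,.054)),.0195])"
```

```text
t: 28.05
eef_pos: [0.5258, 0.014, 0.1349]
orientation: [-0.001, 0.744, 0.668, -0.001]
contact_force: [1.2, 0.4, -1.1]
grip_width: 0.483
gripper_force: 60.8
t: 28.68
eef_pos: [0.5238, -0.064, 0.0277]
orientation: [-0.003, 0.744, 0.668, -0.002]
contact_force: [-1.0, -0.2, -0.6]
grip_width: 0.481
gripper_force: 60.9
t: 29.18
eef_pos: [0.528, -0.0653, 0.0328]
orientation: [0.001, 0.744, 0.668, 0.0]
contact_force: [-0.3, 0.7, -1.1]
grip_width: 0.482
gripper_force: 60.9
t 29.2 tcp [ 0.528  -0.0653  0.0328] toolshift/0.5: [0.001  0.004  0.0267] turn -0.0009 tilt [-0.0005  0.0019]
```

```bash
python3 -m jog '0.001 0.004 0.009 0 0.6;0 0 0.009 0 0.6;0 0 0.008 0 0.6;0 0 0 0 0.6;0 0 0 0 0.6' && python3 -m jog '0 0 0 0 -0.2;0 0 0 0 -0.2;0 0 0 0 -0.2' && python3 -m jog '0 0 -0.02 0 -0.2;0 0 -0.08 0 -0.2;0 0 -0.11 0 -0.2;0 0 -0.11 0 -0.2;0 0 0 0 -0.2'
python3 -c "
from h import *
im,d,m=shot('wrist');discs(im,m);save('w4',im)
p=[*tow((0,.133)),.0575];print(proj(m,p)); plan(p)"
```

```text
t: 29.8
eef_pos: [0.5292, -0.0648, 0.0197]
orientation: [-0.0, 0.744, 0.669, -0.0]
contact_force: [-4.7, 2.6, 10.7]
grip_width: 0.483
gripper_force: 62.2
t: 30.18
eef_pos: [0.5292, -0.0648, 0.0185]
orientation: [-0.0, 0.744, 0.668, -0.0]
contact_force: [0.9, 0.5, 0.5]
grip_width: 0.599
gripper_force: 0.0
t: 30.8
eef_pos: [0.5329, -0.0661, 0.1853]
orientation: [0.005, 0.744, 0.668, 0.003]
contact_force: [-0.2, 0.4, 0.9]
grip_width: 0.602
gripper_force: 0.0
red (array([ 0.5128, -0.2226,  0.026 ]), array([-0.0009, -0.1045]), np.float64(0.0307), (310, 314), 'J')
green (array([ 0.5292, -0.0631,  0.026 ]), array([-0.0011,  0.0559]), np.float64(0.0352), (309, 179), 'J')
yellow (array([ 0.5179, -0.1699,  0.026 ]), array([-0.0013, -0.0515]), np.float64(0.0319), (309, 274), 'J')
orange (array([ 0.5237, -0.1155,  0.026 ]), array([-0.0011,  0.0032]), np.float64(0.0333), (309, 228), 'J')
[308.82288169  97.93875039]
t 30.9 tcp [ 0.531  -0.0654  0.1819] toolshift/0.5: [ 0.1588 -0.0038  0.2486] turn -0.0009 tilt [-0.0015  0.006 ]
```

View pics/w4.png

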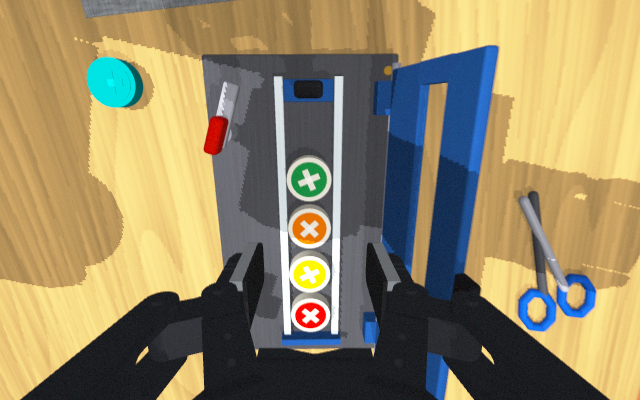

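Wrist view: all four discs lie in the channel, at rows 179, 228, 274 and 315. The fence knob is at (308,89) and the left wing at (216,135). Next I'll locate the knob and grip it.

Run:
```python
from h import *
im,d,m=shot('wrist')
g=im.max(2);k=(g<45).astype(np.uint8);k[:70]=0;k[110:]=0;k[:,:288]=0;k[:,330:]=0
n,l,st,ce=cv2.connectedComponentsWithStats(k);i=1+st[1:,4].argmax();print(st[i],ce[i])
p=onz(m,ce[i],.0575);print(toj(p).round(4))
p=onz(m,(ce[i][0],st[i,1]),.0575);print('far edge',toj(p).round(4))
h,s,v=cv2.split(cv2.cvtColor(im,cv2.COLOR_RGB2HSV));b=(h>100)&(h<125)&(s>120);b[:70]=0;b[120:]=0;b[:,:285]=0;b[:,333:]=0
ys,xs=np.nonzero(b);print('fence',ys.max(),toj(onz(m,(309,ys.max()),.026)).round(4),toj(onz(m,(309,ys.min()),.026)).round(4))
plan([*tow((0,.146)),.08])
```

```text
[297  81  29  18 462] [311.2965368   89.82900433]
[-0.0006  0.1399]
far edge [-0.0005  0.1466]
fence 102 [-0.0029  0.1304] [-0.0027  0.1502]
t 30.9 tcp [ 0.5295 -0.0649  0.1795] toolshift/0.5: [0.1839 0.0004 0.199 ] turn -0.001 tilt [-0.0004  0.0014]
```

```bash
python3 -m jog '0.084 0 0.03 0 0;0.084 0 0.04 0 0;0 0 0.08 0 0;0 0 0.08 0 0;0 0 0.06 0 0' && python3 -m jog '0 0 0 0 0;0 0 0 0 0;0 0 0 0 0;0 0 0 0 0.8;0 0 0 0 0.8' && python3 -m jog '0 0 0 0 0.8;0 0 0 0 0.8;0 0 0 0 0.8'
python3 -c "
from h import *
print(toj(robot.get_state()['eef_pos']))"
```

```text
t: 31.52
eef_pos: [0.5354, 0.0194, 0.0299]
orientation: [-0.002, 0.744, 0.669, -0.002]
contact_force: [0.1, 0.7, -0.0]
grip_width: 0.496
gripper_force: 0.0
t: 32.15
eef_pos: [0.5385, 0.0186, 0.0352]
orientation: [0.0, 0.744, 0.669, 0.0]
contact_force: [-3.4, 1.1, 7.7]
grip_width: 0.261
gripper_force: 58.9
t: 32.52
eef_pos: [0.5385, 0.0186, 0.0352]
orientation: [0.0, 0.744, 0.669, 0.0]
contact_force: [-3.9, 0.4, 7.0]
grip_width: 0.265
gripper_force: 58.9
[-0.00027854  0.13809358]
```

```bash
python3 -m jog '-0.01 0 0 0 0.8;-0.02 0 0 0 0.8;-0.02 0 0 0 0.8;-0.02 0 0 0 0.8;-0.02 0 0 0 0.8' && python3 -m jog '-0.02 0 0 0 0.8;-0.02 0 0 0 0.8;-0.02 0 0 0 0.8;-0.01 0 0 0 0.8;0 0 0 0 0.8' &&  python3 -m jog '-0.005 0 0 0 0.8;-0.003 0 0 0 0.8;0 0 0 0 0.8;0 0 0 0 0.8'
python3 -c "
from h import *
s=robot.get_state();print(toj(s['eef_pos']),s['contact_force'])"
```

```text
t: 33.15
eef_pos: [0.5339, -0.026, 0.0352]
orientation: [0.0, 0.744, 0.669, 0.001]
contact_force: [-2.4, 1.8, 6.3]
grip_width: 0.269
gripper_force: 58.9
t: 33.78
eef_pos: [0.5303, -0.0613, 0.0352]
orientation: [0.001, 0.744, 0.668, 0.0]
contact_force: [-2.2, 0.4, 4.9]
grip_width: 0.265
gripper_force: 58.8
t: 34.28
eef_pos: [0.53, -0.0646, 0.0352]
orientation: [0.0, 0.744, 0.668, 0.001]
contact_force: [-2.0, 2.0, 6.1]
grip_width: 0.266
gripper_force: 58.9
[-0.00013736  0.05444998] [-1.9926762   1.96360307  6.12491517]
```

```bash
python3 -m jog '-0.003 0 0 0 0.8;-0.003 0 0 0 0.8;0 0 0 0 0.8;0 0 0 0 0.8' && python3 -m jog '-0.003 0 0 0 0.8;0 0 0 0 0.8;0 0 0 0 0.8' && python3 -m jog '-0.003 0 0 0 0.8;0 0 0 0 0.8;0 0 0 0 0.8'
python3 -c "
from h import *
s=robot.get_state();print(toj(s['eef_pos']),s['contact_force'])"
```

```text
t: 34.78
eef_pos: [0.5297, -0.0676, 0.0352]
orientation: [0.0, 0.744, 0.668, 0.001]
contact_force: [-2.0, 2.3, 5.7]
grip_width: 0.263
gripper_force: 58.9
t: 35.15
eef_pos: [0.5295, -0.069, 0.0352]
orientation: [0.0, 0.744, 0.668, 0.001]
contact_force: [-1.3, 2.2, 7.0]
grip_width: 0.265
gripper_force: 58.9
t: 35.52
eef_pos: [0.5294, -0.0704, 0.0352]
orientation: [0.0, 0.744, 0.668, 0.001]
contact_force: [-1.4, 3.4, 6.1]
grip_width: 0.264
gripper_force: 58.9
[-0.00014008  0.04860409] [-1.35878188  3.44436697  6.1116365 ]
```

```bash
for i in 1; do python3 -m jog '-0.002 0 0 0 0.8;0 0 0 0 0.8;0 0 0 0 0.8' && python3 -m jog '-0.002 0 0 0 0.8;0 0 0 0 0.8;0 0 0 0 0.8' && python3 -m jog '-0.002 0 0 0 0.8;0 0 0 0 0.8;0 0 0 0 0.8'; done | grep -v -e orient -e grip
python3 -c "
from h import *
s=robot.get_state();print(toj(s['eef_pos']),s['contact_force'])"
```

```text
t: 35.9
eef_pos: [0.5294, -0.0708, 0.0352]
contact_force: [-0.9, 6.1, 5.9]
t: 36.28
eef_pos: [0.5293, -0.071, 0.0352]
contact_force: [0.2, 8.6, 6.8]
t: 36.65
eef_pos: [0.5293, -0.0712, 0.0352]
contact_force: [-0.9, 11.5, 6.6]
[-0.00016461  0.04786207] [-0.85679615 11.5057136   6.62605086]
```

```bash
(python3 -m jog '0.002 0 0 0 0;0 0 0 0 0;0 0 0 0 0;0 0 -0.02 0 0;0 0 -0.08 0 0' && python3 -m jog '0 0 -0.1 0 0;0 0 -0.1 0 0;0 0 0 0 0;0 0 0 0 0;0 0 0 0 0') | grep eef
python3 -c "
from h import *
im,d,m=shot('wrist');discs(im,m);save('w5',cv2.resize(im[60:400,180:440],None,fx=1.75,fy=1.75))
print(toj(robot.get_state()['eef_pos']))
for q in ((0,.038,.026),(-.08,-.1,.065),(-.08,.1,.065)): print(proj(m,[*tow(q),q[2]]))
"
```

```text
eef_pos: [0.5264, -0.0723, 0.0826]
eef_pos: [0.5274, -0.0725, 0.1822]
red (array([ 0.5123, -0.235 ,  0.026 ]), array([-1.000e-04, -1.168e-01]), np.float64(0.0306), (317, 321), 'J')
green (array([ 0.5256, -0.1003,  0.026 ]), array([-0.0008,  0.0186]), np.float64(0.0345), (316, 210), 'J')
yellow (array([ 0.5162, -0.1904,  0.026 ]), array([-0.0008, -0.0721]), np.float64(0.0316), (316, 287), 'J')
orange (array([ 0.5209, -0.1456,  0.026 ]), array([-0.0008, -0.027 ]), np.float64(0.0327), (316, 250), 'J')
[-0.0018694   0.04634589]
[316.89065559 191.15923759]
[238.24996119 333.00157657]
[219.95377752 131.91052202]
```

View pics/w5.png

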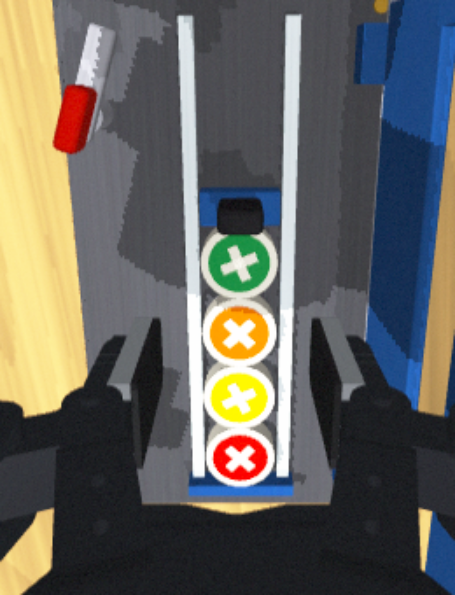

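Row view: green, orange, yellow and red touch each other, with measured pitches of 44.7, 45.1 and 45.6 mm, between fence and end stop. Snug. Next I'll measure the lid plane and the button angles.

Run:
```python
from h import *
z=np.load('top.npz');im=z['im'];d=z['d'];P=np.load('P.npy');h,s,v=cv2.split(cv2.cvtColor(im,cv2.COLOR_RGB2HSV))
vv,uu=np.mgrid[:400,:640]
b=(h>100)&(h<125)&(s>120)&(uu>285)&(uu<410)&(vv>138)&(vv<180)&(d>0)
q=P[b];j=np.c_[(q[:,:2]-J['o'])@Rj(),q[:,2]]
for lo in np.arange(.02,.2,.015):
    k=(j[:,2]>lo)&(j[:,2]<lo+.015)
    if k.sum()>5: print(round(lo,3),k.sum(),j[k,0].min().round(4),np.median(j[k,0]).round(4),j[k,0].max().round(4))
k=(j[:,2]>.045)&(j[:,2]<.15);f=np.polyfit(j[k,2],j[k,0],1);print('fit x at .028',np.polyval(f,.028),'slope',f[0],'angle',np.pi/2+np.arctan(f[0]))
kb=(im.max(2)<45)&(uu>335)&(uu<365)&(vv>140)&(vv<156);q=P[kb];print('tab',[*zip(((q[:,:2]-J['o'])@Rj()).round(3).tolist(),q[:,2].round(3))][::6])
# buttons, wrist now
im,d,m=shot('wrist');save('w6',im);h,s,v=cv2.split(cv2.cvtColor(im,cv2.COLOR_RGB2HSV))
r=(((h<6)|(h>174))&(s>140)).astype(np.uint8);r[:,262:]=0
n,l,st,ce=cv2.connectedComponentsWithStats(r)
for i in range(1,n):
    if st[i,4]>80:
        c=[c for c in cv2.findContours((l==i).astype(np.uint8),0,1)[0]][0]
        print('wing',ce[i],toj(onz(m,ce[i],.062)).round(4),st[i],cv2.minAreaRect(c))
        vx,vy,_,_=cv2.fitLine(c,2,0,.01,.01).ravel()
        a=toj(onz(m,ce[i]+10*np.array([vx,vy]),.065))-toj(onz(m,ce[i]-10*np.array([vx,vy]),.065));print('dir',a,'angle',np.arctan(a[0]/a[1]))
```

```text
0.02 129 0.0616 0.0704 0.0764
0.035 175 0.0741 0.0765 0.0792
0.05 190 0.0761 0.0786 0.081
0.065 198 0.0786 0.0806 0.0834
0.08 299 0.0806 0.0845 0.0897
0.095 20 0.0833 0.0851 0.0895
0.11 21 0.0857 0.0874 0.0887
0.125 195 0.0874 0.0896 0.0918
0.14 428 0.0888 0.0925 0.0998
0.155 49 0.0914 0.0936 0.0982
fit x at .028 0.07517068257337124 slope 0.14019858611054667 angle 1.7100870316088772
tab [([0.1, 0.019], np.float64(0.165)), ([-0.146, 0.049], np.float64(1.085)), ([0.098, 0.003], np.float64(0.168)), ([0.098, -0.012], np.float64(0.171)), ([0.095, 0.013], np.float64(0.167)), ([0.096, -0.002], np.float64(0.169)), ([0.096, -0.018], np.float64(0.173)), ([0.094, -0.0], np.float64(0.164)), ([0.094, -0.015], np.float64(0.169))]
wing [222.22773723 127.38832117] [-0.0786  0.1034] [210 108  25  40 685] ((221.91180419921875, 127.85294342041016), (18.675243377685547, 39.04823303222656), 14.03624439239502)
dir [0.0053698  0.01556778] angle 0.3321515254625569
```

```bash
(python3 -m jog '0 0 -0.08 0 1;-0.058 0 -0.08 0 1;-0.058 0.08 0 0 1;0 0.1 0 0 1;0 0.1 0 0 1' && python3 -m jog '0 0 0 0 1;0 0 0 0 1;0 0 0 0 1;0 0 0 0 1') | grep -e eef -e width
python3 -c "
from h import *
print(toj(robot.get_state()['eef_pos']));plan([*tow((.14,-.01)),.14])"
```

```text
eef_pos: [0.6625, -0.146, 0.2628]
grip_width: 0.001
eef_pos: [0.661, -0.1453, 0.2648]
grip_width: 0.002
[ 0.13846729 -0.01227928]
t 39.1 tcp [ 0.661  -0.1453  0.2648] toolshift/0.5: [0.0047 0.0028 0.2497] turn -0.001 tilt [-0.0004  0.0011]
```

```bash
(python3 -m jog '0 0 0.08 0 1;0 0 0.1 0 1;0 0 0.07 0 1;0 0 0 0 1;0 0 0 0 1' && python3 -m jog '0 -0.03 0 0 1;0 -0.03 0 0 1;0 -0.03 0 0 1;0 -0.03 0 0 1;0 0 0 0 1') | grep -e eef -e force
python3 -c "
from h import *
im,d,m=shot('scene');save('s2',im[100:300,180:440].repeat(2,0).repeat(2,1));
print(toj(robot.get_state()['eef_pos']));plan([*tow((.044,-.01)),.134])"
```

```text
eef_pos: [0.6625, -0.1459, 0.1414]
contact_force: [0.2, -0.0, -0.7]
gripper_force: 0.0
eef_pos: [0.6029, -0.1396, 0.1419]
contact_force: [0.9, -1.0, -0.7]
gripper_force: 0.0
[ 0.08031418 -0.01254909]
t 40.4 tcp [ 0.6031 -0.1396  0.1413] toolshift/0.5: [ 0.0049 -0.0727  0.0144] turn -0.001 tilt [-0.0013  0.0039]
```

View pics/s2.png

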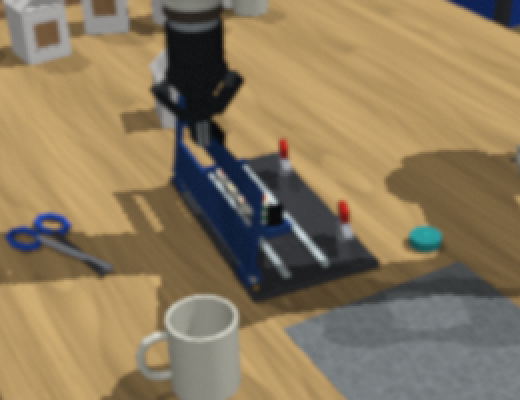

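Scene view: the closed fingers are at the frame's free edge, about (205,125) in the crop, on its far side. The frame is about upright. I'll keep pushing.

```bash
(python3 -m jog '0.002 -0.018 0.002 0 1;0.002 -0.018 0.003 0 1;0 -0.018 0.004 0 1;0 -0.018 0.005 0 1;0 0 0 0 1' ; python3 -m jog '0 -0.02 0.008 0 1;0 -0.02 0.012 0 1;0 -0.02 0.014 0 1;0 0 0 0 1;0 0 0 0 1') | grep -e eef -e force
python3 -c "
from h import *
im,d,m=shot('scene');save('s3',im[100:300,180:440].repeat(2,0).repeat(2,1));
print(toj(robot.get_state()['eef_pos']));plan([*tow((-.0076,-.01)),.09])"
```

```text
eef_pos: [0.5649, -0.1327, 0.1311]
contact_force: [0.1, 0.5, -0.4]
gripper_force: 0.0
eef_pos: [0.5361, -0.1299, 0.1146]
contact_force: [-0.7, 0.2, 0.4]
gripper_force: 0.0
[ 0.01298183 -0.00987821]
t 41.7 tcp [ 0.5364 -0.13    0.1147] toolshift/0.5: [-0.0004 -0.0411  0.0495] turn -0.001 tilt [ 0.0001 -0.0003]
```

View pics/s3.png

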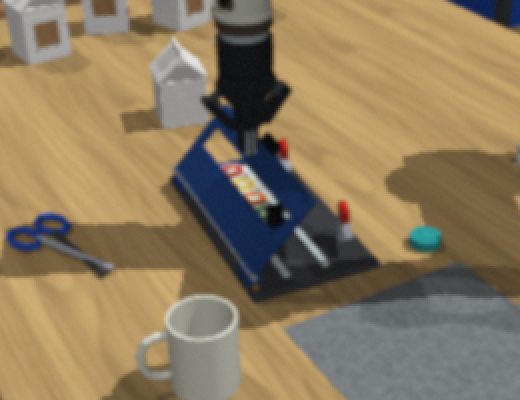

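Scene view: the frame is now at about 0.8 rad with the fingers on its outer face. I'll continue along the arc and then press down.

```bash
(python3 -m jog '0 -0.02 0.025 0 1;0 -0.02 0.025 0 1;0 -0.013 0.026 0 1;0 -0.012 0.026 0 1;0 -0.006 0.024 0 1' ; python3 -m jog '0 -0.005 0.024 0 1;0 0 0.006 0 1;0 0 0 0 1;0 0 0 0 1' ) | grep -e eef -e force
python3 -c "
from h import *
print(toj(robot.get_state()['eef_pos']))"
```

```text
eef_pos: [0.5002, -0.1259, 0.0506]
contact_force: [-1.1, 0.2, 2.0]
gripper_force: 0.6
eef_pos: [0.499, -0.1261, 0.0369]
contact_force: [0.1, 0.3, 0.8]
gripper_force: 0.0
[-0.02465078 -0.00986315]
```

```bash
(python3 -m jog '0 0 0.003 0 1;0 0 0 0 1;0 0 0 0 1' ; python3 -m jog '0 0 0.003 0 1;0 0 0 0 1;0 0 0 0 1';python3 -m jog '0 0 0.003 0 1;0 0 0 0 1;0 0 0 0 1'  ) | grep -e eef -e contact
python3 -c "
from h import *
print(toj(robot.get_state()['eef_pos']))"
```

```text
eef_pos: [0.4991, -0.1261, 0.036]
contact_force: [-0.8, 0.1, 5.0]
eef_pos: [0.4992, -0.1261, 0.0359]
contact_force: [-6.4, 2.5, 16.7]
eef_pos: [0.4992, -0.1262, 0.0357]
contact_force: [-11.0, 4.3, 29.0]
[-0.0243552  -0.00995471]
```

```bash
(python3 -m jog '0 0 -0.02 0 1;0 0 -0.08 0 1;0 0 -0.1 0 0;-0.04 -0.05 -0.1 0 0;-0.05 0 -0.06 0 0' ; python3 -m jog '0 0 0 0 0;0 0 0 0 0;0 0 0 0 0' ) | grep -e eef -e contact
python3 - <<'E'
from h import *
im,d,m=shot('wrist');save('w7',im)
print(toj(robot.get_state()['eef_pos']),robot.get_state()['t'])
def wing(im,m,box):
    h,s,v=cv2.split(cv2.cvtColor(im,cv2.COLOR_RGB2HSV))
    r=(((h<6)|(h>174))&(s>140)).astype(np.uint8);k=np.zeros_like(r);k[box[0]:box[1],box[2]:box[3]]=1;r*=k
    n,l,st,ce=cv2.connectedComponentsWithStats(r)
    for i in range(1,n):
        if st[i,4]>80:
            c=cv2.findContours((l==i).astype(np.uint8),0,1)[0][0]
            b=cv2.boxPoints(cv2.minAreaRect(c)).astype(float)
            e=sorted([(np.linalg.norm(b[i]-b[i-1]),i) for i in range(4)])[-1][1]
            a=toj(onz(m,b[e],.062))-toj(onz(m,b[e-1],.062))
            print('wing',ce[i].round(1),toj(onz(m,ce[i],.06)).round(4),'angle',np.arctan(a[0]/a[1]).round(3))
wing(im,m,(0,400,0,280))
z=np.load('w2.npz');wing(z['im'],dict(camera_matrix=z['K'],pose=z['P']),(100,150,200,260))
E
```

```text
eef_pos: [0.4689, -0.1684, 0.215]
contact_force: [0.9, 0.4, -0.3]
eef_pos: [0.4682, -0.1669, 0.2104]
contact_force: [-0.6, 0.8, -0.0]
[-0.05083903 -0.05369263] 45.025
wing [274.5  12.6] [-0.0844  0.0951] angle 0.036
wing [231.7 127.8] [-0.079  -0.0967] angle 0.307
```

View pics/w7.png

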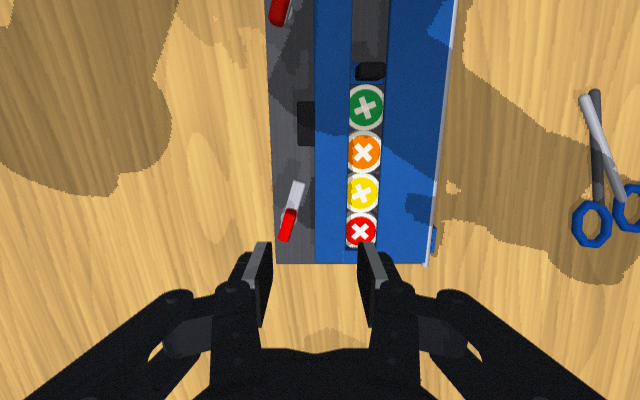

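Wrist view: the frame is flat and shut, and the row shows through its window. The right wing is at (288,225), angle about 0.31, and both arms are clear of the frame edge. Right button first.

```bash
(python3 -m jog '-0.046 -0.029 0.03 0 0;-0.046 -0.029 0.05 0 0;0 0 0.06 0.049 0;0 0 0.06 0.049 0;0 0 0.05 0 0' ; python3 -m jog '0 0 0.04 0 0;0 0 0.01 0 0;0 0 0 0 0;0 0 0 0 0;0 0 0 0 0' ) | grep -e eef -e contact
python3 -c "
from h import *
print(toj(robot.get_state()['eef_pos']));plan([*tow((-.08,-.1)),.049])"
```

```text
eef_pos: [0.4345, -0.2096, 0.0852]
contact_force: [0.4, 0.2, -0.8]
eef_pos: [0.4358, -0.2111, 0.0631]
contact_force: [-0.3, -0.1, 0.3]
[-0.07871644 -0.10096147]
t 46.3 tcp [ 0.4358 -0.2111  0.0631] toolshift/0.5: [ 0.0011 -0.0031  0.0282] turn -0.0989 tilt [-0.0005  0.0016]
```

```bash
(python3 -m jog '0.001 -0.003 0.014 0 0;0 0 0.012 0 0;0 0 0 0 0;0 0 0 0 0;0 0 0 0 0.8' ; python3 -m jog '0 0 0 0 0.8;0 0 0 0 0.8;0 0 0 0 0.8;0 0 0 0 0.8;0 0 0 0 0.8' ) | grep -e eef -e contact -e grip
python3 -c "
from h import *
s=robot.get_state();print(toj(s['eef_pos']),s['wrist_torque'],s['qpos'])"
```

```text
eef_pos: [0.4342, -0.2098, 0.0495]
contact_force: [-0.3, 0.0, -0.6]
grip_width: 0.298
gripper_force: 0.0
eef_pos: [0.4343, -0.2098, 0.0496]
contact_force: [-1.0, 0.6, 5.7]
grip_width: 0.123
gripper_force: 59.8
[-0.08029302 -0.09984354] [ 0.10918427  0.16444088 -0.02703745] [-7.01227861e-01  1.53136090e-01  1.99713072e+00 -8.51122174e-06
  9.90751666e-01 -2.86725751e-01]
```

```bash
(python3 -m jog '0 0 0 0.04 0.8;0 0 0 0.05 0.8;0 0 0 0.05 0.8;0 0 0 0.05 0.8;0 0 0 0.05 0.8' ; python3 -m jog '0 0 0 0.05 0.8;0 0 0 0.05 0.8;0 0 0 0.04 0.8;0 0 0 0.02 0.8;0 0 0 0 0.8';python3 -m jog '0 0 0 0 0.8;0 0 0 0 0.8') | grep -e eef -e contact -e grip
python3 -c "
from h import *
s=robot.get_state();print(toj(s['eef_pos']),s['wrist_torque']);plan(s['eef_pos'])"
```

```text
eef_pos: [0.4338, -0.2093, 0.0496]
contact_force: [-2.7, 2.8, 9.1]
grip_width: 0.12
gripper_force: 60.4
eef_pos: [0.4337, -0.2088, 0.0496]
contact_force: [-3.8, 5.0, 9.6]
grip_width: 0.118
gripper_force: 60.5
eef_pos: [0.4337, -0.2088, 0.0496]
contact_force: [-2.9, 4.5, 10.5]
grip_width: 0.121
gripper_force: 60.5
[-0.08102698 -0.09887794] [7.52783415e-01 5.18943458e-01 1.10430115e-04]
t 49.0 tcp [ 0.4337 -0.2088  0.0496] toolshift/0.5: [0. 0. 0.] turn -0.499 tilt [-0.0016 -0.0018]
```

```bash
(python3 -m jog '0 0 0 0.01 0.8;0 0 0 0 0.8;0 0 0 0 0.8')>/dev/null
python3 -c "
from h import *
s=robot.get_state();print(toj(s['eef_pos']),s['wrist_torque']);plan(s['eef_pos'])"
(python3 -m jog '0 0 0 0.01 0.8;0 0 0 0 0.8;0 0 0 0 0.8')>/dev/null
python3 -c "
from h import *
s=robot.get_state();print(toj(s['eef_pos']),s['wrist_torque']);plan(s['eef_pos'])"
```

```text
[-0.08100308 -0.09888385] [0.79701096 0.46131485 0.51007874]
t 49.4 tcp [ 0.4337 -0.2088  0.0496] toolshift/0.5: [0. 0. 0.] turn 0.4915 tilt [-0.0017 -0.0014]
[-0.08098459 -0.09886393] [0.79324102 0.44651985 0.95393978]
t 49.8 tcp [ 0.4337 -0.2088  0.0497] toolshift/0.5: [0. 0. 0.] turn 0.482 tilt [-0.0018 -0.001 ]
```

```bash
(python3 -m jog '0 0 0 -0.01 0;0 0 0 0 0;0 0 0 0 0;0 0 -0.02 0 0;0 0 -0.06 0 0'; python3 -m jog '0 0 -0.06 -0.05 0;0 0 -0.06 -0.05 0;0 0 0 -0.05 0;0 0 0 -0.05 0;0 0 0 -0.05 0';python3 -m jog '0 0 0 -0.05 0;0 0 0 -0.05 0;0 0 0 -0.05 0;0 0 0 -0.007 0;0 0 0 0 0') | grep -e eef -e contact -e grip_f
python3 -c "
from h import *
plan([*tow((-.08,.1)),.15])
im,d,m=shot('wrist');save('w8',im)"
```

```text
eef_pos: [0.433, -0.2088, 0.0888]
contact_force: [0.6, -0.3, 0.8]
eef_pos: [0.4343, -0.2098, 0.1501]
contact_force: [-0.1, 0.1, 0.3]
eef_pos: [0.4341, -0.2097, 0.1496]
contact_force: [0.3, 1.2, -0.1]
t 51.6 tcp [ 0.4341 -0.2097  0.1496] toolshift/0.5: [ 0.3792 -0.1258 -0.0008] turn -0.1027 tilt [-0.0001  0.0005]
```

View pics/w8.png

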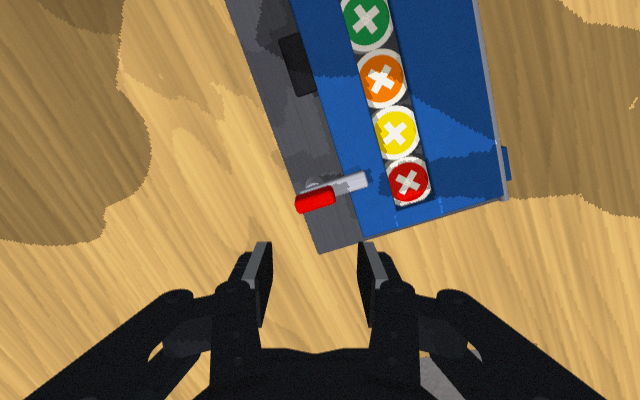

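Wrist view: the right arm now lies across the frame edge at (350,183). Now the left button.

```bash
(python3 -m jog '0.08 -0.026 0 0 0;0.1 -0.034 0 0 0;0.1 -0.034 0 0 0;0.099 -0.032 0 0 0;0 0 0.08 0 0'; python3 -m jog '0 0 0.08 0 0;0 0 0.01 0 0;0 0 0 0 0;0 0 0 0 0;0 0 0 0 0') | grep -e eef -e contact
python3 -c "
from h import *
print(toj(robot.get_state()['eef_pos']));plan([*tow((-.08,.1)),.049])"
```

```text
eef_pos: [0.4576, -0.0088, 0.1119]
contact_force: [-0.1, 0.4, 0.1]
eef_pos: [0.4557, -0.0114, 0.0657]
contact_force: [-0.3, 0.0, -0.4]
[-0.07949135  0.09967794]
t 53.0 tcp [ 0.4557 -0.0114  0.0657] toolshift/0.5: [ 0.0003 -0.0013  0.0334] turn -0.1021 tilt [0.0004 0.0028]
```

```bash
(python3 -m jog '0 -0.001 0.016 0 0;0 0 0.016 0 0;0 0 0 0 0;0 0 0 0 0;0 0 0 0 0.8' ; python3 -m jog '0 0 0 0 0.8;0 0 0 0 0.8;0 0 0 0 0.8;0 0 0 0 0.8;0 0 0 0 0.8'; python3 -m jog '0 0 0 0.04 0.8;0 0 0 0.05 0.8;0 0 0 0.05 0.8;0 0 0 0.05 0.8;0 0 0 0.05 0.8' ; python3 -m jog '0 0 0 0.05 0.8;0 0 0 0.05 0.8;0 0 0 0.04 0.8;0 0 0 0.02 0.8;0 0 0 0 0.8';python3 -m jog '0 0 0 0.01 0.8;0 0 0 0 0.8;0 0 0 0 0.8') | grep -e eef -e contact -e grip
python3 -c "
from h import *
s=robot.get_state();print(toj(s['eef_pos']),s['wrist_torque']);plan(s['eef_pos'])"
```

```text
eef_pos: [0.4544, -0.0108, 0.0485]
contact_force: [0.1, 0.7, 0.7]
grip_width: 0.303
gripper_force: 0.0
eef_pos: [0.4545, -0.0109, 0.0487]
contact_force: [-0.5, -0.5, 4.2]
grip_width: 0.123
gripper_force: 60.2
eef_pos: [0.454, -0.0103, 0.0487]
contact_force: [-2.8, 1.8, 9.0]
grip_width: 0.119
gripper_force: 60.8
eef_pos: [0.4539, -0.0098, 0.0486]
contact_force: [-2.1, 4.1, 8.5]
grip_width: 0.126
gripper_force: 60.9
eef_pos: [0.4539, -0.0098, 0.0487]
contact_force: [-1.5, 5.0, 9.2]
grip_width: 0.128
gripper_force: 61.7
[-0.08149144  0.10113559] [0.84000671 0.37154555 0.74563484]
t 55.8 tcp [ 0.4539 -0.0098  0.0487] toolshift/0.5: [0. 0. 0.] turn 0.4887 tilt [-0.0011 -0.0013]
```

At the stop: torque has risen to 0.75 N m. Release, lift, back off and check everything.

```bash
(python3 -m jog '0 0 0 -0.005 0;0 0 0 0 0;0 0 0 0 0;0 0 -0.02 0 0;0 0 -0.06 0 0'; python3 -m jog '0 0 -0.1 -0.05 0;0 0 -0.1 -0.05 0;0 0 0 -0.05 0;0 0 0 -0.05 0;0 0 0 -0.05 0';python3 -m jog '0 0 0 -0.05 0;0 0 0 -0.05 0;0 0 0 -0.05 0;0 0 0 -0.05 0;0 0 0 -0.05 0') | grep -e eef -e contact
python3 -m jog '-0.1 0.03 -0.02 0 0;-0.1 0.03 -0.02 0 0;-0.1 0.03 -0.02 0 0;-0.1 0.02 -0.02 0 0;-0.1 0 0 0 0' >/dev/null;python3 -m jog '-0.05 0 0 0 0;0 0 0 0 0;0 0 0 0 0;0 0 0 0 0;0 0 0 0 0'
python3 -c "
from h import *
im,d,m=shot('wrist');discs(im,m);save('w9',im)
print(robot.get_state()['t'])
im,d,m=shot('scene');save('s9',im)"
```

```text
eef_pos: [0.4528, -0.0105, 0.0879]
contact_force: [0.9, -0.6, -0.8]
eef_pos: [0.4543, -0.0109, 0.1892]
contact_force: [-0.5, 0.1, -0.5]
eef_pos: [0.4542, -0.0108, 0.189]
contact_force: [-0.4, -0.3, 0.8]
t: 58.95
eef_pos: [0.4745, -0.2896, 0.2284]
orientation: [0.0, 0.75, 0.662, 0.0]
contact_force: [-0.5, 0.0, 0.3]
grip_width: 0.499
gripper_force: 0.0
red (array([ 0.5122, -0.2346,  0.026 ]), array([-0.0003, -0.1164]), np.float64(0.039), (343, 119), 'J')
yellow (array([ 0.5164, -0.1898,  0.026 ]), array([-0.0007, -0.0715]), np.float64(0.0416), (342, 74), 'J')
orange (array([ 0.5214, -0.1451,  0.026 ]), array([-0.0004, -0.0265]), np.float64(0.0452), (343, 26), 'J')
59.0
```

View pics/w9.png

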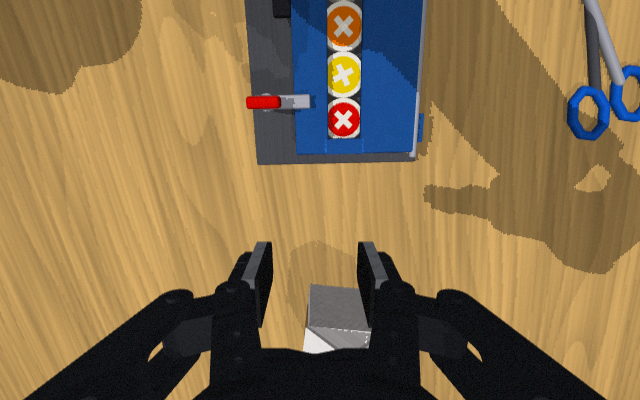

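View pics/s9.png

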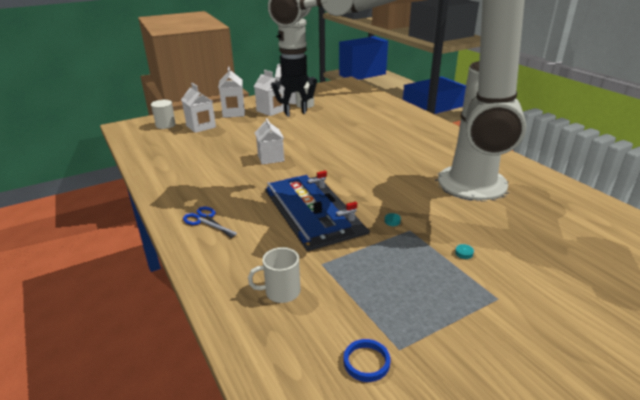

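The wrist view shows the right button across at (280,102) and the row in place at (343,119), (342,74) and (343,26). The scene view shows the frame shut, both red wings turned across, and the mug, tape roll and gift box where they were.

```bash
python3 -c "
from station import robot
print(robot.sign_off())"
```

```text
the job is handed in; nothing more can be done
None
```

The job is handed in at about 59 s: all four medallions present lie picture side up and snug in the channel, the frame is shut, both turnbuttons are locked across it, and the mug, tape roll and gift box were left alone.

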